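Load the sprung cup carrier and hold the nest down level

ROBOT

A 6-joint arm with a two-finger parallel gripper is mounted at the origin on the work surface. World frame = base frame: x ahead of the robot, y to its left, z up, the work surface at z = 0. Lengths are in m, angles in degrees, forces in N, time in s.
With the tool pointing down it reaches from about 0.25 to 0.725 m from the base axis. Payload 9.7 kg.
Tool frame: the origin (TCP) lies on the centre line of the jaws, within the pads' length; the fingertips stand 19 mm ahead of it and the grasp point (between the pads) is the TCP; z points along the fingers, y is the direction in which the jaws open and shut (so a half turn about z gives the same grasp; the last joint's range is limited). The gripper opens to 85 mm and grips with 20 to 120 N. Pads are 22 mm wide; open, the fingers measure 114 mm over their backs; the gripper's body (76 mm by 85 mm) begins 54 mm behind the grasp point. The pads swing forward as they close: fully open they stand 13 mm farther back than shut.
Start: joints at [-65.947, 4.979, 10.078, 95.1, 0, 90], TCP at [0.224, -0.502, 0.25] pointing down, gripper open.
Joint ranges: [-179.16, 179.16], [-48.56, 103.87], [-65.8, 70.77], [-126.05, 130.52], [-82.76, 87.17], [-180, 180]. Speed limits (degrees/s): [127.2, 127.2, 147.25, 180, 180, 180].

INTERFACE

Orientations are given as [roll, pitch, yaw] about the fixed x, y, z axes, in that order (R = Rz(yaw) Ry(pitch) Rx(roll)).
In Python, from workcell import bot gives the robot as it stands.
- The arm moves only by the tool servo_tool, never from a script. Its argument "motion" is a list that holds one entry, the list of rows, each a list of 6 numbers: the shift along the tool's x, y, z in mm, then the turn, a rotation vector about the tool's x, y, z in rad. A call has 1 to 5 rows; each row shifts and turns the commanded pose from where the row before left it, along the tool's axes as they then stand; what a row does not reach is not made up. A row lasts 1/10 s, in which the tool goes at most 50 mm and 8.59 degrees, less where a joint would pass 70% of its speed; a pose out of reach is approached as far as the arm can. A call is refused whole if a number of a shift passes 50 or a number of a turn 0.15, either way. A call with a gripper value outside its range is refused whole. "gripper" is the finger opening in mm, from 0 to 85.4, set as the call begins (left out, the last holds). The fingers move at their own pace and stop on an object; "newtons" is the grip in N (left out, the last holds). Time passes only in rows, so rows that do not move let the fingers close. It gives the time, the measured TCP pose, the force and the opening at its end, in the units of the state.
- bot.get_obs(): the state, without advancing time (a new reading comes with each control period).
- bot.camera(name): name is "side" or "top"; returns a dict with "color" (400x640x3 uint8, red, green, blue), "fx", "fy", "cx", "cy" (pixels), "R" (3x3) and "t" (3): a world point X has camera coordinates R X + t. Camera axes: x right, y down, z forward; pixel columns grow to the right and rows downward; lengths in m; the calibration is good to about 2 mm. A picture is of the moment at which its call begins. There is no depth.
- bot.job_done(): hands the job in, once; it reports no verdict.
Trained networks look in a picture, given as the dict that the camera call returned (one of the last four; its "shot" number tells which), for a name from the list of things; names that differ only in an ending like _2 or _b are one class to them, and where a whole thing is asked for, a point or a joint stands for the part that bears it (a point fixed in the world has none). Each returns a list of dicts, best first, with "confidence" (0 to 1); they miss things now and then, are a little off and sometimes report something else, mostly with a low value. They report only what shows in the picture. A call takes as long as a camera call. They do not tell look-alikes from the thing itself.
- bot.look_for(picture, label): "rect" ([left, top, width, height] in pixels, round what is visible of it).
The state is a dict: "time": time; "q": joint angles; "qd": joint speeds; "joint_efforts": joint torques, N m; "ee_pos": TCP position; "tcp_rot": TCP orientation; "wrist_force": force on the tool from outside, world axes, zero at the start; "torque": the same for the moment, N m; "opening": finger opening in m.
Only numpy, scipy, OpenCV 4.12 (cv2) and the standard library are available. Lean on these libraries where they do the work, as an engineer would, in place of code of your own. Each camera call takes 0.05 s, during which the arm holds its last target.

TASK

Load the breakfast cups into the sprung cup carrier, one at a time: stand the largest cup upright in the round well, then put the middle one inside it, then the smallest inside that, each right down on the floor of the one below. Then push the nest down against the spring until the largest cup's rim is level with the metal top of the carrier, so that I can swing the retaining clips over it, and finish while holding it there: do not let go or ease off. Do not push the spring plate to the bottom of its travel, and leave everything else on the table where it is.

Things in the scene. Friction and masses are not known exactly. Their poses are not given: they have to be found in the camera images.
- cup_large: The largest (widest and lowest) round open stoneware cup, cream with a brown foot, no handle, 50 mm tall, about 140 g; foot 56 mm across, widening to 66 mm at 20 mm height, then a straight 66 mm band up to the rim; wall 4 mm, floor 5 mm thick. Origin: centre of its underside; z: up. 
- cup_medium: The middle round open stoneware cup, cream with a brown foot, no handle, 65 mm tall, about 110 g; foot 42 mm across, widening to 52 mm at 30 mm height, then a straight 52 mm band up to the rim; wall 4 mm, floor 5 mm thick. Origin: centre of its underside; z: up. Nested, its rim stands 20 mm above the largest's.
- cup_small: The smallest (slimmest, tallest) round open stoneware cup, cream with a brown foot, no handle, 80 mm tall, about 80 g; foot 28 mm across, widening to 38 mm at 40 mm height, then a straight 38 mm band up to the rim; wall 4 mm, floor 5 mm thick. Origin: centre of its underside; z: up. Nested, its rim stands 20 mm above the middle one's.
- well_mouth (a point): Centre of the round well's mouth, level with the flat metal top of the carrier: a fixed square aluminium block 150 x 150 mm (sides along this point's x and y), 80 mm tall, with an upright well 77 mm across in its middle. Two flat retaining clips up to 5 mm high lie swung aside near the corners, over 60 mm from the well's axis. z: up.
- carrier_top (a point): Centre of the upper face of the black spring plate in the well (70 mm across), on which the largest cup stands; 20 mm below the well's mouth when unpressed, so that the largest cup then stands 30 mm proud of the metal top. z: up.
- carrier (a joint): How far the spring plate is pressed straight down, in m: 0 at rest, 0.030 when the rim of the largest cup standing on it is level with the metal top, 0.045 at its bottom stop. The spring pushes up with 5 N at rest and 250 N/m more: 12.5 N at 0.030. The cups' own weight (about 3.3 N) helps but does not move it alone. It springs back when let go.
- jam_jar: closed jam jar, 64 mm across, 90 mm tall; leave alone. Origin: centre of its underside.
- plate: stoneware plate, 170 mm across, 18 mm tall; leave alone. Origin: centre of its underside.
- salt: wooden salt shaker, 38 mm across, 60 mm tall; leave alone. Origin: centre of its underside.
- knife: steel table knife lying flat, about 195 mm long along its x, 7 mm thick; leave alone. Origin: on the table under its middle.
- mug: brown mug with a handle at its own +y, 76 mm across, 85 mm tall, not one of the cups to load; leave alone. Origin: centre of its underside.
- butter_dish: covered butter dish, 170 x 110 mm (x, y), 78 mm tall; leave alone. Origin: centre of its underside.
- slice: slice of bread lying on the plate; leave alone. Origin: centre of its underside.
Mind the look-alikes: they are no part of the job. What is shaped like the part that bears well_mouth but blue is not meant. What is shaped like the cup_large but green or yellow is not meant.

How it is judged (in metres and radians):
On the way, in this order (a step that is already met when the one before it is completed fails the run):
1. the largest cup stands upright on the spring plate in the well (horizontal distance between cup_large and well_mouth below 0.01 m and distance between cup_large and carrier_top below 0.011 m and z of cup_large in the frame of carrier_top below 0.004 m and angle between cup_large's own z axis and vertical below 0.12 rad), for 0.2 s.
2. the middle cup stands inside the largest, on its floor (all of step 1 and horizontal distance between cup_medium and cup_large below 0.007 m and z of cup_medium in the frame of cup_large between 0.002 and 0.009 m and angle between cup_medium's own z axis and vertical below 0.15 rad), for 0.2 s.
3. the smallest cup stands inside the middle one, on its floor (all of step 2 and horizontal distance between cup_small and cup_medium below 0.007 m and z of cup_small in the frame of cup_medium between 0.002 and 0.009 m and angle between cup_small's own z axis and vertical below 0.15 rad), for 0.2 s.
At the end, for the whole second after the job is handed in: Cups nested upright in the well, largest on the spring plate, each smaller one down on the floor of the next, within 7 mm of centre; the robot presses or grips them (over 2 N); the largest cup's rim is level with the metal top within 4 mm through the last second (all of step 3 and z of cup_large in the frame of well_mouth between -0.054 and -0.046 m and value of joint carrier between 0.025 and 0.035 m and (contact force between any of the fingers, the arm and cup_small above 2 N or contact force between any of the fingers, the arm and cup_medium above 2 N or contact force between any of the fingers, the arm and cup_large above 2 N)); the arm keeps its last pose, push and grip.
It fails at once if the spring plate is driven to the bottom of its travel (beyond 42 mm) (value of joint carrier above 0.042 m).
It fails at once if one of the other things on the table is moved by more than 30 mm (distance of any of jam_jar, plate, salt, knife, mug, butter_dish, slice from where it was at the start of the episode above 0.03 m).
It also fails if it takes over 67 s, if anything falls off the work surface, if the arm or the gripper's body presses on something with over 40 N, if the wrist force passes 120 N, or if a joint passes its speed limit or range.

## Working session

There is one attempt and no reset: what is moved stays moved. The work goes in short steps, Python scripts to look and compute and a tool call to move; the robot and the scene stay as the last step left them, time stands still between calls to the robot, and variables do not carry over. Pictures are saved under pics/ and viewed, and the job is handed in when it is done.

Besides the shell and the picture viewer there is one more tool, called after "Emit:" as a command line: name --argument value ..., lists and objects as JSON in quotes. servo_tool: Moves the arm, as the interface text tells. Its arguments: {"type":"object","properties":{"motion":{"type":"array","items":{"type":"array","items":{"type":"array","items":{"type":"number"}}}},"gripper":{"type":"number"},"newtons":{"type":"number"}},"required":["motion"]}

```bash
mkdir -p pics; ls
cat > h.py <<'E'
import numpy as np, cv2
from workcell import bot
def save(p,n): cv2.imwrite('pics/'+n,p['color'][:,:,::-1])
def ray(p,u,v):
    R=np.array(p['R']);t=np.array(p['t']).ravel()
    d=R.T@np.array([(u-p['cx'])/p['fx'],(v-p['cy'])/p['fy'],1]); return -R.T@t,d
def atz(p,u,v,z):
    c,d=ray(p,u,v); return c+d*(z-c[2])/d[2]
def proj(p,X):
    x=np.array(p['R'])@np.array(X)+np.array(p['t']).ravel(); return p['fx']*x[0]/x[2]+p['cx'],p['fy']*x[1]/x[2]+p['cy']
E
python3 - <<'E'
from h import *
for n in ['top','side']:
    p=bot.camera(n); save(p,n+'0.png')
    print(n,np.round(ray(p,320,200),3),p['fx'])
    for l in ['cup_large','cup_medium','cup_small','well_mouth','carrier','mug','jam_jar','salt','butter_dish','plate','knife']:
        print(l,[(np.round(d['rect']).astype(int).tolist(),round(d['confidence'],2)) for d in bot.look_for(p,l)][:4])
print(bot.get_obs())
E
```

```text
pics
top [[ 0.304  0.019  1.739]
 [ 0.127  0.015 -0.992]] 510.3740398782127
cup_large [([236, 201, 20, 20], 0.83), ([157, 204, 25, 16], 0.65), ([274, 180, 20, 16], 0.53)]
cup_medium [([406, 201, 18, 11], 0.56)]
cup_small [([338, 222, 9, 10], 0.62), ([393, 133, 51, 46], 0.61), ([455, 166, 34, 50], 0.22)]
well_mouth [([323, 138, 53, 58], 0.96), ([212, 235, 60, 64], 0.73), ([371, 239, 67, 57], 0.57)]
carrier [([230, 260, 24, 17], 0.81), ([337, 156, 20, 21], 0.74), ([392, 260, 25, 20], 0.59)]
mug [([448, 212, 20, 54], 0.74), ([189, 191, 33, 34], 0.61), ([332, 156, 26, 24], 0.61)]
jam_jar [([263, 139, 21, 23], 0.79), ([192, 192, 29, 35], 0.6)]
salt [([286, 230, 17, 12], 0.63)]
butter_dish [([456, 167, 34, 49], 0.75)]
plate [([394, 132, 51, 48], 0.91)]
knife [([448, 214, 16, 50], 0.86), ([192, 190, 29, 36], 0.58), ([336, 155, 21, 25], 0.34)]
side [[-0.086  0.959  0.967]
 [ 0.424 -0.659 -0.622]] 485.12276699150664
cup_large [([267, 226, 20, 27], 0.95), ([195, 328, 28, 37], 0.87), ([256, 262, 29, 26], 0.79)]
cup_medium [([365, 158, 16, 23], 0.69), ([346, 202, 12, 26], 0.37)]
cup_small [([347
[... 347 characters left out ...]
 28], 0.79)]
knife [([391, 159, 31, 6], 0.43)]
{'time': 1.2, 'q': array([-6.59482640e+01,  4.98021620e+00,  1.00773639e+01,  9.50992485e+01,
        3.52691817e-04,  9.00003545e+01]), 'qd': array([ 0.05480891,  0.0102372 ,  0.05249751, -0.06202781, -0.12665448,
       -0.0749215 ]), 'joint_efforts': array([ 6.36638561e-04, -5.20100248e+01,  4.64863908e+01,  1.65824724e-03,
        2.57820670e-05, -1.14413302e-05]), 'ee_pos': array([ 0.22415849, -0.50224319,  0.25026389]), 'tcp_rot': array([-1.79997899e+02, -3.52678820e-04,  2.40513815e+01]), 'wrist_force': array([ 0.66684557, -0.5093419 ,  0.23071033]), 'torque': array([ 0.01028834, -0.00192334, -0.01421493]), 'opening': 0.08534249849094351}
```

View pics/top0.png

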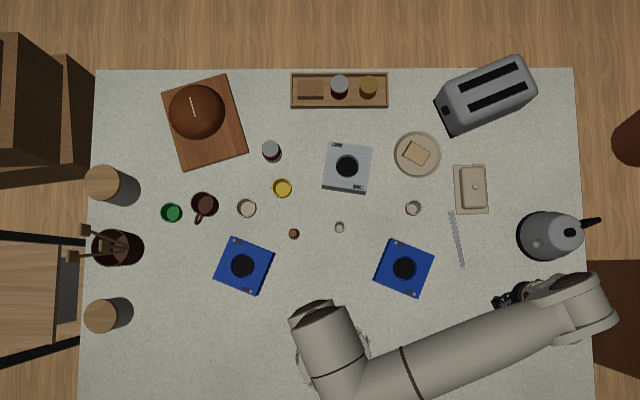

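View pics/side0.png

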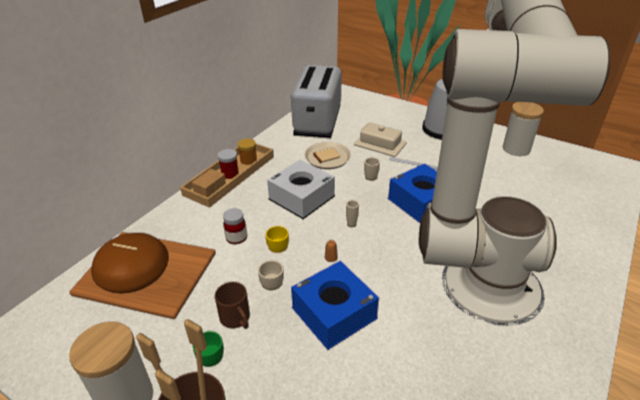

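Run:
```python
import cv2
a=cv2.imread('pics/top0.png')[120:310,145:500]; cv2.imwrite('pics/topc.png',cv2.resize(a,None,fx=2.25,fy=2.25,interpolation=cv2.INTER_CUBIC))
a=cv2.imread('pics/side0.png')[115:375,180:450]; cv2.imwrite('pics/sidec.png',cv2.resize(a,(620,597),interpolation=cv2.INTER_CUBIC))
```

```text
(no output)
```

View pics/topc.png

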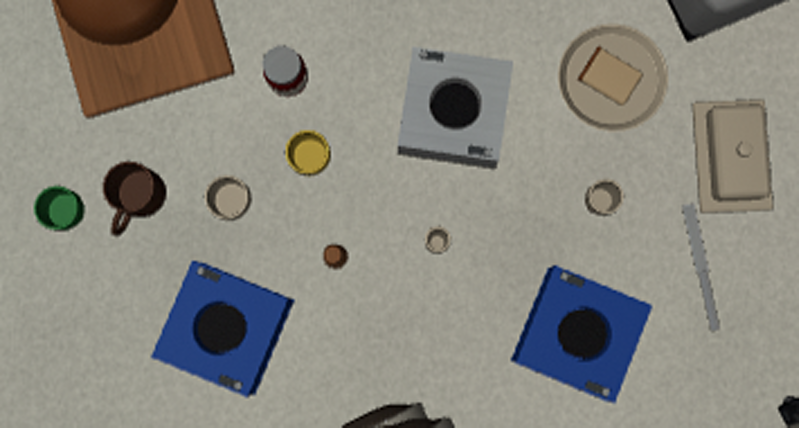

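View pics/sidec.png

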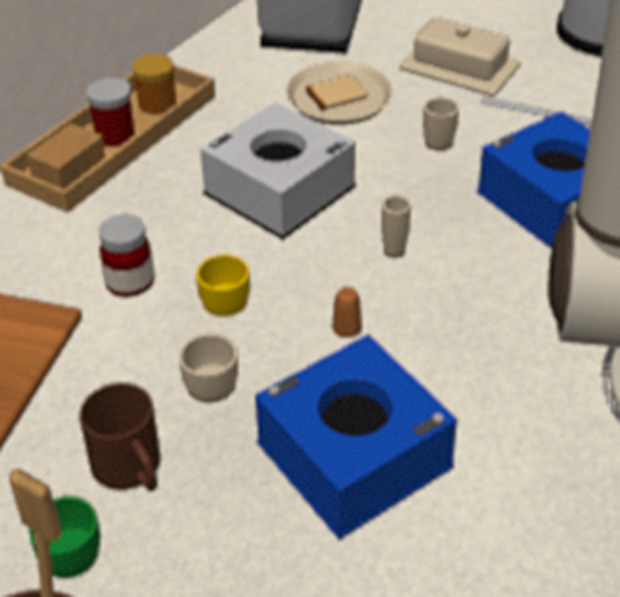

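Candidates: for cup_large, cream (247,208) versus green (171,213) and yellow (283,188). The well is in the aluminium block (347,166), not the blue ones at (243,266) and (404,267). cup_medium is at (413,208), cup_small at (339,227), and the salt at (294,234) is brown. I'm choosing the cream cups and the grey block, and will check them in close crops.

Run:
```python
import cv2,numpy as np
a=cv2.imread('pics/top0.png'); b=cv2.imread('pics/side0.png')
def crop(a,u,v,r=16,s=12):
    c=a[v-r:v+r,u-r:u+r]; c=cv2.normalize(cv2.resize(c,(380,380),interpolation=cv2.INTER_CUBIC),None,0,255,cv2.NORM_MINMAX)
    k=380/(2*r)
    for i in range(0,2*r,4):
        cv2.putText(c,str(u-r+i),(int((i+.5)*k),10),0,.32,(0,0,255),1); cv2.line(c,(int((i+.5)*k),12),(int((i+.5)*k),18),(0,0,255),1)
        cv2.putText(c,str(v-r+i),(0,int((i+.5)*k)+4),0,.32,(0,0,255),1)
        cv2.line(c,(24,int((i+.5)*k)),(30,int((i+.5)*k)),(0,0,255),1)
    return c
cv2.imwrite('pics/c1.png',np.hstack([crop(a,247,208),crop(a,413,208)]))
cv2.imwrite('pics/c2.png',np.hstack([crop(a,339,227),crop(a,347,166,32)]))
cv2.imwrite('pics/c3.png',np.hstack([crop(b,271,275,20),crop(b,371,168,20)]))
cv2.imwrite('pics/c4.png',np.hstack([crop(b,352,212,20),crop(b,301,188,40)]))
```

```text
(no output)
```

View pics/c1.png

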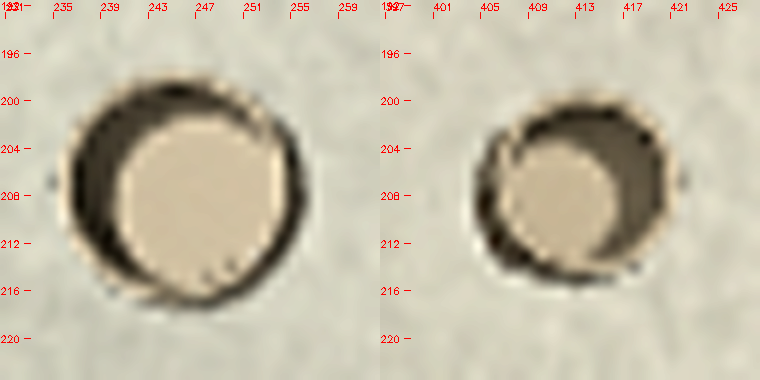

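View pics/c2.png

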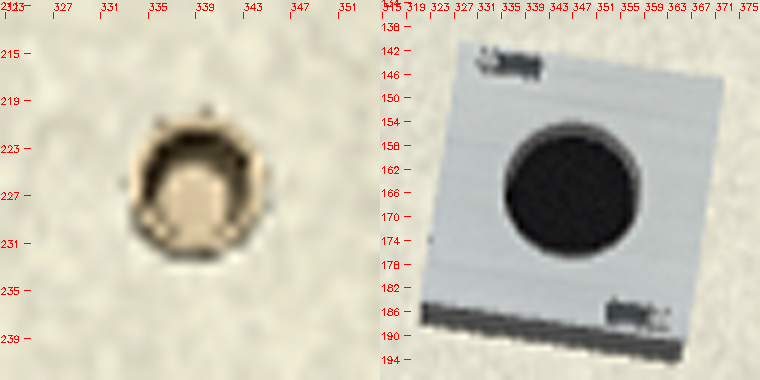

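View pics/c3.png

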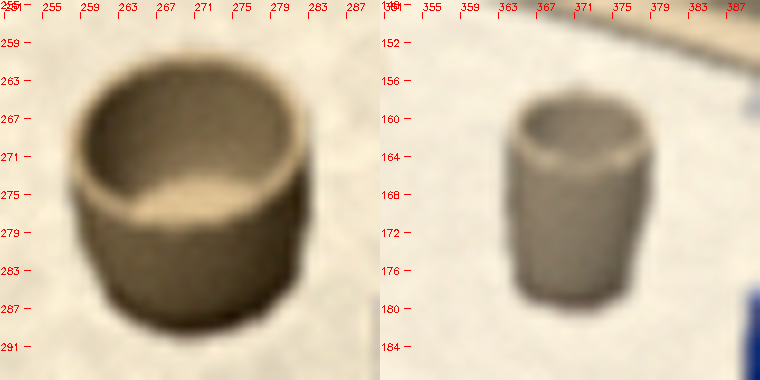

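View pics/c4.png

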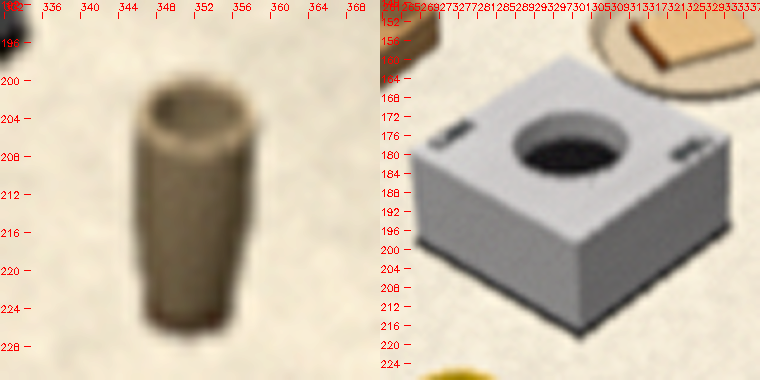

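```bash
cat > fit.py <<'E'
from h import *
from scipy.optimize import least_squares
th=np.linspace(0,2*np.pi,120)
def ext(p,x,y,rings):
    P=np.array([proj(p,(x+r*np.cos(a),y+r*np.sin(a),z)) for r,z in rings for a in th])
    return np.array([P[:,0].min(),P[:,0].max(),P[:,1].min(),P[:,1].max()])
R={'L':[(.028,0),(.033,.02),(.033,.05)],'M':[(.021,0),(.026,.03),(.026,.065)],'S':[(.014,0),(.019,.04),(.019,.08)],'W':[(.0385,.08)]}
def pan(u0,v0,k,l,r,t,b): return np.array([u0+l/k-.5,u0+r/k-.5,v0+t/k-.5,v0+b/k-.5])
E
python3 - <<'E'
from fit import *
T=bot.camera('top');S=bot.camera('side')
M={'L':(pan(231,192,11.875,62,305,75,308),pan(251,255,9.5,70,310,55,338)),
'M':(pan(397,192,11.875,95,295,90,287),pan(351,148,9.5,125,272,92,310)),
'S':(pan(323,211,11.875,130,268,115,262),pan(332,192,9.5,135,257,78,337)),
'W':(pan(315,134,5.9375,123,260,122,258),pan(261,148,4.75,132,249,110,178))}
for n,(a,b) in M.items():
    for cams in ('TS','T','S'):
        f=lambda q:np.concatenate([ext(c,*q,R[n])-m for c,m,k in((T,a,'T'),(S,b,'S')) if k in cams])
        s=least_squares(f,[.45,0]); print(n,cams,np.round(s.x,4),np.round(s.fun,2), round(np.hypot(*s.x),3))
# block top corners (top view)
for q in [(460-380,40),(723-380,77),(685-380,342),(421-380,303)]:
    u=315+q[0]/5.9375-.5;v=134+q[1]/5.9375-.5; print(np.round(atz(T,u,v,.08),4))
for n,u,v,z in [('salt',294,233,.06),('jar',271,148,.09),('yellow',283,188,.05),('mug',205,203,.085)]: print(n,np.round(atz(T,u,v,z),3))
E
```

```text
L TS [0.4963 0.2956] [-0.6  -0.05 -0.3   0.57 -0.48  0.58 -0.75 -0.03] 0.578
L T [0.4968 0.2945] [-0.27  0.27 -0.43  0.44] 0.578
L S [0.4957 0.2966] [-0.54  0.54 -0.41  0.35] 0.578
M TS [ 0.4946 -0.2634] [-0.34  0.21 -0.11  0.01 -0.27  0.42 -0.51  0.36] 0.56
M T [ 0.4944 -0.2636] [-0.28  0.27 -0.06  0.06] 0.56
M S [ 0.4947 -0.263 ] [-0.35  0.34 -0.46  0.41] 0.56
S TS [ 0.4307 -0.0174] [-0.25 -0.07 -0.    0.06 -0.22  0.31 -0.5   0.05] 0.431
S T [ 0.4308 -0.0179] [-0.09  0.09 -0.03  0.03] 0.431
S S [ 0.4304 -0.0164] [-0.27  0.26 -0.29  0.27] 0.431
W TS [ 0.6309 -0.0438] [-0.08  0.16  0.05  0.04 -0.07 -0.04 -0.05  0.06] 0.632
W T [ 0.631  -0.0437] [-0.12  0.12  0.   -0.  ] 0.633
W S [ 0.6308 -0.0439] [-0.01  0.01 -0.06  0.05] 0.632
[0.7167 0.0181 0.08  ]
[ 0.6948 -0.1289  0.08  ]
[ 0.5452 -0.1057  0.08  ]
[0.5676 0.0402 0.08  ]
salt [0.41  0.131 0.06 ]
jar [0.689 0.206 0.09 ]
yellow [0.561 0.169 0.05 ]
mug [0.507 0.421 0.085]
```

Emit:
servo_tool --motion '[[[0,0,0,0,0,0.14],[0,0,0,0,0,0.14],[0,0,0,0,0,0.14],[16,-47,0,0,0,0],[16,-47,0,0,0,0]]]' --gripper 85

```text
time: 1.8
ee_pos: [0.256, -0.4076, 0.2494]
tcp_rot: [-179.9, 0.0, -0.2]
wrist_force: [1.6, 0.6, 0.3]
opening: 0.085
```

Emit:
servo_tool --motion '[[[16,-47,0,0,0,0],[16,-47,0,0,0,0],[16,-47,0,0,0,0],[16,-47,0,0,0,0],[16,-47,0,0,0,0]]]'

```text
time: 2.3
ee_pos: [0.3363, -0.1715, 0.2505]
tcp_rot: [180.0, -0.1, -0.0]
wrist_force: [0.8, -0.1, -0.3]
opening: 0.0845
```

Emit:
servo_tool --motion '[[[16,-47,0,0,0,0],[16,-47,0,0,0,0],[16,-47,0,0,0,0],[16,-47,0,0,0,0],[16,-47,0,0,0,0]]]'

```text
time: 2.8
ee_pos: [0.4173, 0.0278, 0.2509]
tcp_rot: [-178.4, -0.0, 2.9]
wrist_force: [-0.0, -0.5, 0.2]
opening: 0.0853
```

Emit:
servo_tool --motion '[[[13,-44,0,0,0,0],[13,-44,0,0,0,0],[13,-44,0,0,0,0],[13,-44,0,0,0,0],[13,-44,0,0,0,0]]]'

```text
time: 3.3
ee_pos: [0.4755, 0.1287, 0.2648]
tcp_rot: [-173.2, 0.1, 11.5]
wrist_force: [-0.3, -0.5, -0.3]
opening: 0.0854
```

Emit:
servo_tool --motion '[[[0,0,0,0,0,0]]]'

```text
time: 3.4
ee_pos: [0.476, 0.1295, 0.2646]
tcp_rot: [-173.2, 0.1, 11.6]
wrist_force: [-0.8, 0.2, -0.4]
opening: 0.0846
```

Run:
```python
from h import *
o=bot.get_obs(); print(np.round(o['q'],1),o['time'],o['ee_pos'],o['tcp_rot'])
```

```text
[ 11.5  -2.5   3.8  96.5   6.8 179.9] 3.4 [0.47595249 0.12945944 0.2646153 ] [-1.73175046e+02  9.26022526e-02  1.15989122e+01]
```

```bash
cat >> h.py <<'E'
from scipy.spatial.transform import Rotation as Ro
def todo(x,y,z,yaw=90):
    o=bot.get_obs(); r=Ro.from_euler('xyz',o['tcp_rot'],degrees=True); g=Ro.from_euler('xyz',[180,0,yaw],degrees=True)
    print('t',o['time'],'pos',np.round(o['ee_pos'],4),'F',np.round(o['wrist_force'],1),'open',round(o['opening'],4))
    print('shift in target axes mm',np.round(g.inv().apply(np.array([x,y,z])-o['ee_pos'])*1000,1),'rotvec tool',np.round((r.inv()*g).as_rotvec(),4))
E
python3 - <<'E'
from h import *
todo(.4963,.2956,.25)
o=bot.get_obs(); r=Ro.from_euler('xyz',o['tcp_rot'],degrees=True)
# first fix roll only
print((r.inv()*Ro.from_euler('xyz',[180,0,11.6],degrees=True)).as_rotvec())
E
```

```text
t 3.4 pos [0.476  0.1295 0.2646] F [-0.8  0.2 -0.4] open 0.0846
shift in target axes mm [166.1  20.3  14.6] rotvec tool [-0.101  -0.0801 -1.3667]
[-1.19117915e-01  1.61317192e-03 -1.15223511e-04]
```

Emit:
servo_tool --motion '[[[0,0,0,-0.119,0,0],[0,0,0,0,0,-0.137],[0,0,0,0,0,-0.137],[0,0,0,0,0,-0.137],[0,0,0,0,0,-0.137]]]'

```text
time: 3.9
ee_pos: [0.4785, 0.1108, 0.2648]
tcp_rot: [-179.4, -0.3, 44.5]
wrist_force: [-0.1, 0.5, -0.1]
opening: 0.085
```

Emit:
servo_tool --motion '[[[0,0,0,0,0,-0.137],[0,0,0,0,0,-0.137],[0,0,0,0,0,-0.137],[0,0,0,0,0,-0.137],[0,0,0,0,0,-0.137]]]'

```text
time: 4.4
ee_pos: [0.4785, 0.1107, 0.2648]
tcp_rot: [-179.7, -0.6, 83.7]
wrist_force: [0.4, 0.3, 0.2]
opening: 0.085
```

Emit:
servo_tool --motion '[[[41,5,4,0,0,0],[41,5,4,0,0,0],[41,5,4,0,0,0],[41,5,3,0,0,0],[0,0,0,0,0,0]]]'

```text
time: 4.9
ee_pos: [0.5175, 0.2752, 0.2495]
tcp_rot: [-179.6, -0.6, 83.6]
wrist_force: [-0.3, -0.3, 0.4]
opening: 0.0848
```

Run:
```python
from h import *
todo(.4963,.2956,.11)
print(np.round(bot.get_obs()['q'],1))
```

```text
t 4.9 pos [0.5175 0.2752 0.2495] F [-0.3 -0.3  0.4] open 0.0848
shift in target axes mm [ 20.4 -21.2 139.5] rotvec tool [-0.0068 -0.0101 -0.1122]
[ 27.7  10.1  15.6  95.6   0.7 124.1]
```

Emit:
servo_tool --motion '[[[0,0,0,-0.007,-0.01,-0.112],[20,-21,30,0,0,0],[0,0,45,0,0,0],[0,0,45,0,0,0],[0,0,20,0,0,0]]]'

```text
time: 5.4
ee_pos: [0.4949, 0.2904, 0.1072]
tcp_rot: [-179.9, 0.1, 89.8]
wrist_force: [0.5, 0.3, -0.0]
opening: 0.085
```

Run:
```python
from h import *
todo(.4963,.2956,.042)
s=bot.camera('side'); cv2.imwrite('pics/s1.png',cv2.resize(s['color'][180:340,180:380,::-1],(750,600),interpolation=cv2.INTER_CUBIC))
s=bot.camera('top'); cv2.imwrite('pics/t1.png',cv2.resize(s['color'][140:280,170:345,::-1],(750,600),interpolation=cv2.INTER_CUBIC))
```

```text
t 5.4 pos [0.4949 0.2904 0.1072] F [ 0.5  0.3 -0. ] open 0.085
shift in target axes mm [ 5.2  1.4 65.2] rotvec tool [-0.002   0.0022 -0.0033]
```

View pics/s1.png

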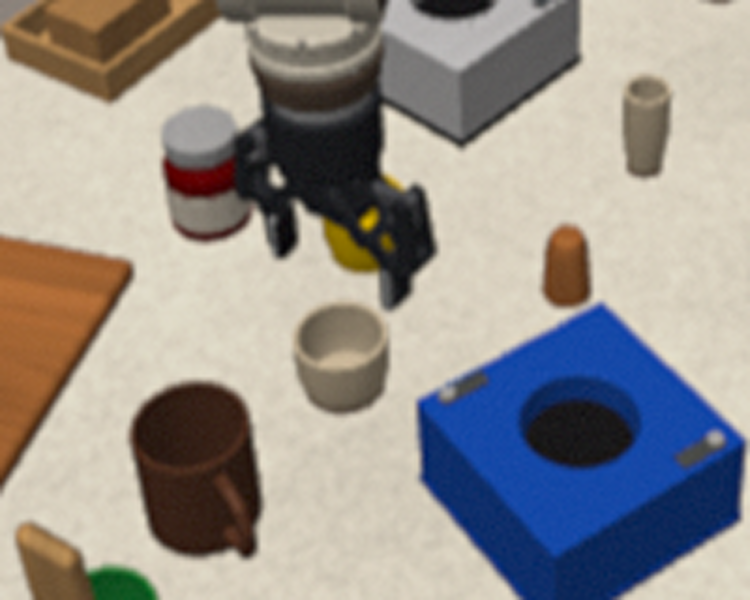

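The side view shows the open jaws straddling above the cream cup at crop (342,355), with the yellow cup behind and clear. Descending.

Emit:
servo_tool --motion '[[[5,1,15,0,0,0],[0,0,20,0,0,0],[0,0,20,0,0,0],[0,0,10,0,0,0],[0,0,0,0,0,0]]]'

```text
time: 6.0
ee_pos: [0.4978, 0.2971, 0.0458]
tcp_rot: [179.9, -0.0, 89.8]
wrist_force: [-0.4, 0.3, 0.2]
opening: 0.0851
```

Emit:
servo_tool --motion '[[[0,0,0,0,0,0],[0,0,0,0,0,0],[0,0,0,0,0,0],[0,0,0,0,0,0],[0,0,0,0,0,0]]]' --gripper 55 --newtons 30

```text
time: 6.5
ee_pos: [0.4986, 0.2978, 0.048]
tcp_rot: [179.8, -0.1, 89.8]
wrist_force: [-1.3, -0.3, 6.5]
opening: 0.0635
```

Run:
```python
from h import *
todo(.4963,.2956,.042)
s=bot.camera('side'); a=cv2.resize(s['color'][200:320,210:330,::-1],(400,400),interpolation=cv2.INTER_CUBIC)
s=bot.camera('top'); b=cv2.resize(s['color'][160:260,200:300,::-1],(400,400),interpolation=cv2.INTER_CUBIC)
cv2.imwrite('pics/g1.png',np.hstack([a,b]))
```

```text
t 6.5 pos [0.4986 0.2978 0.048 ] F [-1.3 -0.3  6.5] open 0.0635
shift in target axes mm [-2.2 -2.3  6. ] rotvec tool [ 0.0041 -0.0021 -0.0029]
```

View pics/g1.png

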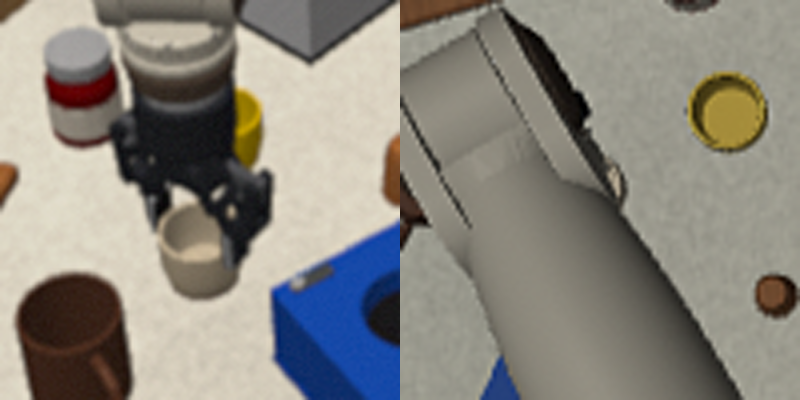

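Emit:
servo_tool --motion '[[[0,0,-5,0,0,0],[0,0,-20,0,0,0],[0,0,-40,0,0,0],[0,0,-40,0,0,0],[0,0,0,0,0,0]]]' --newtons 40

```text
time: 7.1
ee_pos: [0.4996, 0.2983, 0.1578]
tcp_rot: [179.5, -0.3, 89.8]
wrist_force: [0.5, -0.3, -1.6]
opening: 0.063
```

Run:
```python
from h import *
todo(.6309,-.0438,.16)
s=bot.camera('side'); save(s,'s2f.png'); a=cv2.resize(s['color'][150:310,210:330,::-1],(450,600),interpolation=cv2.INTER_CUBIC)
cv2.imwrite('pics/g2.png',a)
```

```text
t 7.1 pos [0.4996 0.2983 0.1578] F [ 0.5 -0.3 -1.6] open 0.063
shift in target axes mm [-342.1  131.3   -2.2] rotvec tool [ 0.0095 -0.0052 -0.0028]
```

View pics/g2.png

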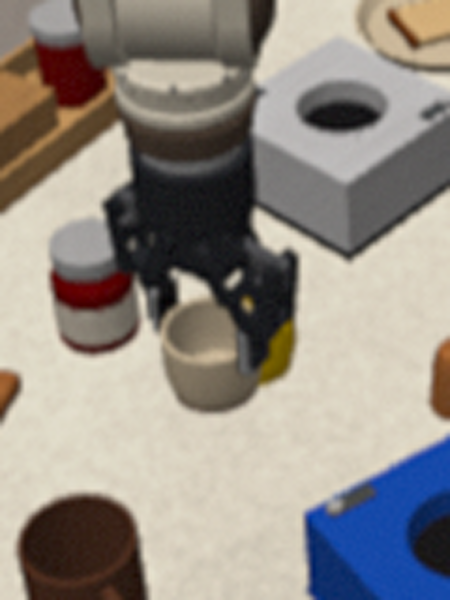

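Run:
```python
from fit import *
s=bot.camera('side')
def f(q):
    e=ext(s,.4996,q[0],[(r,z+q[1]) for r,z in R['L']]); return [e[0]-253.0,e[3]-258.8]
r=least_squares(f,[.297,.11]); print(r.x,r.fun, ext(s,.4996,r.x[0],[(a,z+r.x[1]) for a,z in R['L']]))
```

```text
[0.29287146 0.11038494] [0.00000000e+00 5.68434189e-14] [253.         280.81204186 227.1099711  258.8       ]
```

Emit:
servo_tool --motion '[[[0,0,-12,0.009,-0.005,-0.003],[-42,16,0,0,0,0],[-42,16,0,0,0,0],[-42,16,0,0,0,0],[-42,16,0,0,0,0]]]'

```text
time: 7.7
ee_pos: [0.5614, 0.1276, 0.1619]
tcp_rot: [-179.5, 0.3, 90.0]
wrist_force: [1.0, -0.4, -1.2]
opening: 0.0633
```

Emit:
servo_tool --motion '[[[-42,16,0,0,0,0],[-42,16,0,0,0,0],[-42,16,0,0,0,0],[-40,16,0,0,0,0],[0,0,0,0,0,0]]]'

```text
time: 8.2
ee_pos: [0.6261, -0.0414, 0.1613]
tcp_rot: [-179.4, 0.3, 89.7]
wrist_force: [-0.7, -0.1, -2.1]
opening: 0.0635
```

Emit:
servo_tool --motion '[[[0,0,0,0,0,0]]]'

```text
time: 8.3
ee_pos: [0.6252, -0.0377, 0.1618]
tcp_rot: [-179.4, 0.2, 89.9]
wrist_force: [0.7, 0.2, -2.1]
opening: 0.0632
```

Run:
```python
from h import *
todo(.6309,-.0400,.107)
s=bot.camera('side'); a=cv2.resize(s['color'][100:220,240:360,::-1],(600,600),interpolation=cv2.INTER_CUBIC)
cv2.imwrite('pics/g3.png',a)
```

```text
t 8.3 pos [ 0.6252 -0.0377  0.1618] F [ 0.7  0.2 -2.1] open 0.0632
shift in target axes mm [-2.3  5.7 54.8] rotvec tool [-0.0102  0.0039 -0.0018]
```

View pics/g3.png

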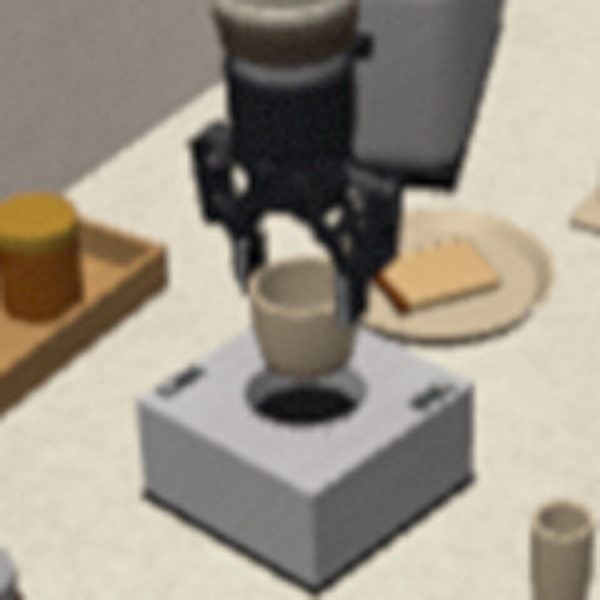

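Run:
```python
from fit import *
s=bot.camera('side')
def f(q):
    e=ext(s,.6252,q[0],[(r,z+q[1]) for r,z in R['L']]); return [e[0]-289.5,e[3]-175.1]
r=least_squares(f,[-.04,.11]); print(r.x,ext(s,.6252,r.x[0],[(a,z+r.x[1]) for a,z in R['L']]))
```

```text
[-0.04016981  0.11417972] [289.5        311.64860179 150.21983915 175.1       ]
```

Emit:
servo_tool --motion '[[[-2,6,10,-0.01,0.004,-0.002],[0,0,15,0,0,0],[0,0,0,0,0,0]]]'

```text
time: 8.7
ee_pos: [0.6304, -0.0381, 0.1355]
tcp_rot: [-179.9, -0.0, 90.2]
wrist_force: [-0.4, -0.3, -1.7]
opening: 0.0634
```

Run:
```python
from h import *
todo(.6309,-.0400,.107)
```

```text
t 8.7 pos [ 0.6304 -0.0381  0.1355] F [-0.4 -0.3 -1.7] open 0.0634
shift in target axes mm [-1.9  0.5 28.5] rotvec tool [-0.0012 -0.0001  0.0031]
```

Emit:
servo_tool --motion '[[[-2,0,10,0,0,0],[0,0,8,0,0,0],[0,0,5,0,0,0],[0,0,3,0,0,0],[0,0,0,0,0,0]]]'

```text
time: 9.2
ee_pos: [0.6316, -0.0408, 0.1124]
tcp_rot: [179.9, 0.0, 90.1]
wrist_force: [0.6, 0.5, -1.3]
opening: 0.0633
```

Emit:
servo_tool --motion '[[[0,0,2,0,0,0],[0,0,2,0,0,0],[0,0,0,0,0,0]]]'

```text
time: 9.5
ee_pos: [0.6318, -0.0408, 0.1087]
tcp_rot: [179.8, 0.0, 90.1]
wrist_force: [0.0, -0.3, -1.0]
opening: 0.0634
```

Emit:
servo_tool --motion '[[[0,0,1.5,0,0,0],[0,0,1,0,0,0],[0,0,0,0,0,0]]]'

```text
time: 9.8
ee_pos: [0.6319, -0.0408, 0.1068]
tcp_rot: [179.8, 0.0, 90.1]
wrist_force: [-2.9, -0.0, 3.2]
opening: 0.0633
```

Emit:
servo_tool --motion '[[[0,0,0,0,0,0],[0,0,0,0,0,0],[0,0,0,0,0,0]]]' --gripper 80

```text
time: 10.1
ee_pos: [0.6318, -0.0408, 0.1062]
tcp_rot: [179.8, 0.0, 90.1]
wrist_force: [-0.5, -0.1, 0.9]
opening: 0.0798
```

Emit:
servo_tool --motion '[[[0,0,-15,0,0,0],[0,0,-40,0,0,0],[0,0,-40,0,0,0],[0,0,-20,0,0,0],[0,0,0,0,0,0]]]'

```text
time: 10.6
ee_pos: [0.6326, -0.0408, 0.2265]
tcp_rot: [179.4, 0.0, 90.1]
wrist_force: [0.6, -0.5, 0.3]
opening: 0.0803
```

Run:
```python
from h import *
todo(.4946,-.2634,.20)
s=bot.camera('side'); a=cv2.resize(s['color'][140:220,260:340,::-1],(600,600),interpolation=cv2.INTER_CUBIC)
cv2.imwrite('pics/g4.png',a)
```

```text
t 10.6 pos [ 0.6326 -0.0408  0.2265] F [ 0.6 -0.5  0.3] open 0.0803
shift in target axes mm [-222.6 -138.    26.5] rotvec tool [0.0098 0.0006 0.0023]
```

View pics/g4.png

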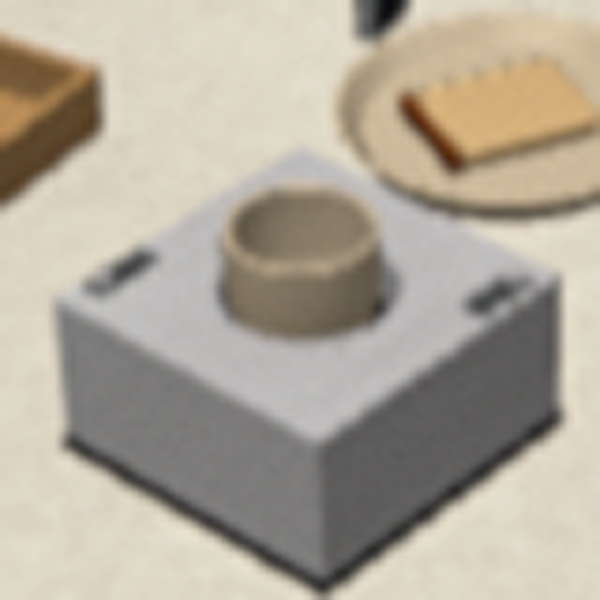

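The large cup stands upright in the grey well, with its rim at crop (302,230). Going for the medium cup.

Emit:
servo_tool --motion '[[[0,0,0,0.01,0,0.002],[-40,-25,0,0,0,0],[-40,-25,0,0,0,0],[-40,-25,0,0,0,0],[-40,-25,0,0,0,0]]]' --gripper 85

```text
time: 11.15
ee_pos: [0.5299, -0.2018, 0.2206]
tcp_rot: [-179.4, -0.0, 90.0]
wrist_force: [0.3, -0.0, 0.5]
opening: 0.0847
```

Emit:
servo_tool --motion '[[[-40,-25,20,0,0,0],[-22,-13,15,0,0,0],[0,0,0,0,0,0]]]'

```text
time: 11.45
ee_pos: [0.491, -0.2637, 0.1844]
tcp_rot: [-179.3, -0.1, 89.8]
wrist_force: [0.6, 0.5, 0.1]
opening: 0.0852
```

Run:
```python
from fit import *
todo(.4946,-.2634,.066)
S=bot.camera('side')
m=pan(260,140,7.5,222,383,185,276)
s=least_squares(lambda q:ext(S,*q,[(.033,.11)])-m,[.63,-.04]); print(s.x,s.fun)
T=bot.camera('top'); cv2.imwrite('pics/t5.png',cv2.resize(T['color'][134:198,315:379,::-1],(600,600),interpolation=cv2.INTER_CUBIC))
```

```text
t 11.45 pos [ 0.491  -0.2637  0.1844] F [0.6 0.5 0.1] open 0.0852
shift in target axes mm [  0.3   3.6 118.4] rotvec tool [-0.0123 -0.002  -0.0037]
[ 0.63086798 -0.04169517] [ 0.02868989 -0.02872298 -0.06732339  0.06447821]
```

View pics/t5.png

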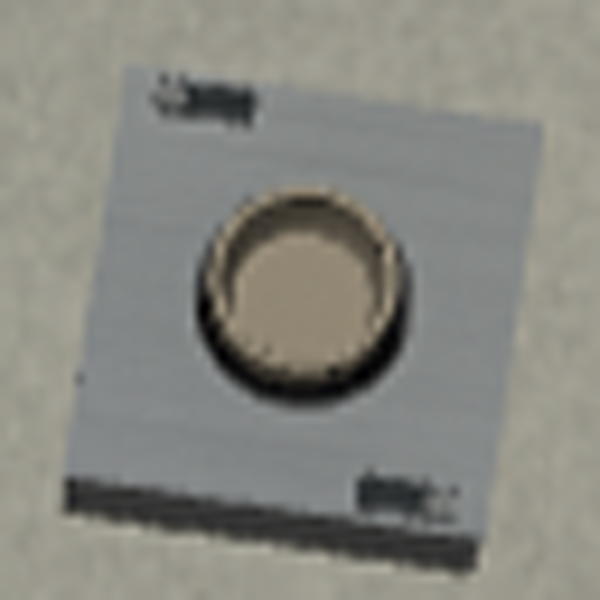

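Run:
```python
from fit import *
S=bot.camera('side')
for z in (.125,.13,.135,.14,.145): print(z,proj(S,(.4996-.036,.298,z)), 'seen', 210+247/3.75-.5, 150+375/3.75-.5)
T=bot.camera('top')
m=pan(315,134,9.375,205,402,187,385)
s=least_squares(lambda q:ext(T,*q,[(.033,.11)])-m,[.63,-.04]); print(s.x,s.fun)
```

```text
0.125 (np.float64(278.1327503952238), np.float64(253.19778306881645)) seen 275.3666666666667 249.5
0.13 (np.float64(278.00470865119763), np.float64(251.73367377968796)) seen 275.3666666666667 249.5
0.135 (np.float64(277.8760034091171), np.float64(250.26197763931788)) seen 275.3666666666667 249.5
0.14 (np.float64(277.7466294983259), np.float64(248.78263552319083)) seen 275.3666666666667 249.5
0.145 (np.float64(277.6165816943009), np.float64(247.2955876908465)) seen 275.3666666666667 249.5
[ 0.62999239 -0.04298008] [ 0.33748694 -0.3369547   0.5754657  -0.56774806]
```

Emit:
servo_tool --motion '[[[0,3,40,-0.012,-0.002,-0.004],[0,0,35,0,0,0],[0,0,0,0,0,0]]]'

```text
time: 11.95
ee_pos: [0.4954, -0.2598, 0.1085]
tcp_rot: [-179.9, -0.1, 90.3]
wrist_force: [-0.7, 0.9, -0.1]
opening: 0.0847
```

Run:
```python
from h import *
todo(.4946,-.2634,.066)
s=bot.camera('side'); a=cv2.resize(s['color'][80:200,310:430,::-1],(600,600),interpolation=cv2.INTER_CUBIC)
cv2.imwrite('pics/g6.png',a)
```

```text
t 11.95 pos [ 0.4954 -0.2598  0.1085] F [-0.7  0.9 -0.1] open 0.0847
shift in target axes mm [-3.6 -0.8 42.5] rotvec tool [-0.0012 -0.0012  0.006 ]
```

View pics/g6.png

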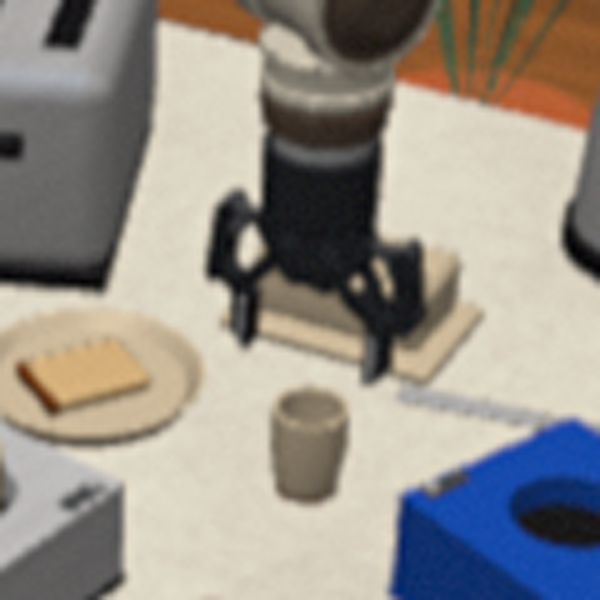

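Emit:
servo_tool --motion '[[[-3,-1,15,0,0,0.005],[0,0,15,0,0,0],[0,0,11,0,0,0],[0,0,0,0,0,0]]]'

```text
time: 12.4
ee_pos: [0.4952, -0.2646, 0.0701]
tcp_rot: [179.8, 0.1, 90.0]
wrist_force: [-0.3, 0.3, 0.9]
opening: 0.0846
```

Emit:
servo_tool --motion '[[[0,0,0,0,0,0],[0,0,0,0,0,0],[0,0,0,0,0,0],[0,0,0,0,0,0],[0,0,0,0,0,0]]]' --gripper 40 --newtons 40

```text
time: 12.9
ee_pos: [0.4963, -0.2653, 0.073]
tcp_rot: [179.6, 0.2, 89.9]
wrist_force: [-3.1, 1.8, 5.3]
opening: 0.0503
```

Run:
```python
from h import *
todo(.4946,-.2634,.066)
```

```text
t 12.9 pos [ 0.4963 -0.2653  0.073 ] F [-3.1  1.8  5.3] open 0.0503
shift in target axes mm [ 1.9 -1.7  7. ] rotvec tool [ 0.0062  0.0032 -0.0009]
```

Emit:
servo_tool --motion '[[[0,0,-5,0,0,0],[0,0,-20,0,0,0],[0,0,-40,0,0,0],[0,0,-50,0,0,0],[0,0,-35,0,0,0]]]' --newtons 50

```text
time: 13.4
ee_pos: [0.4954, -0.2647, 0.2253]
tcp_rot: [179.6, 0.2, 90.0]
wrist_force: [0.6, -0.6, -1.0]
opening: 0.0495
```

Run:
```python
from h import *
todo(.6304,-.0423,.225)
s=bot.camera('side'); a=cv2.resize(s['color'][80:200,310:430,::-1],(600,600),interpolation=cv2.INTER_CUBIC)
cv2.imwrite('pics/g7.png',a)
```

```text
t 13.4 pos [ 0.4954 -0.2647  0.2253] F [ 0.6 -0.6 -1. ] open 0.0495
shift in target axes mm [222.4 135.    0.3] rotvec tool [ 0.0072  0.0033 -0.0008]
```

View pics/g7.png

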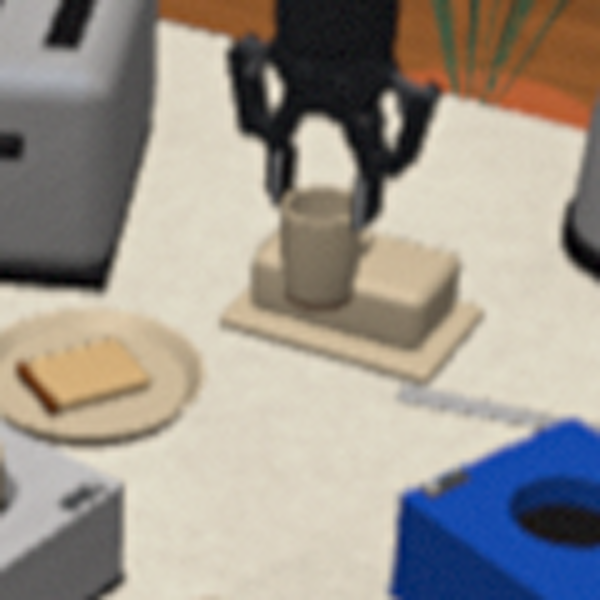

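Run:
```python
from fit import *
S=bot.camera('side')
m=pan(310,80,5,280,357,186,307)
s=least_squares(lambda q:ext(S,.4955,q[0],[(r,z+q[1]) for r,z in R['M']])-m,[-.26,.16]); print(s.x,s.fun)
```

```text
[-0.25873515  0.15551091] [-0.85088912  0.97860589 -0.57634527  0.63215301]
```

Emit:
servo_tool --motion '[[[0,0,0,0.007,0.003,0],[44,27,0,0,0,0],[44,27,0,0,0,0],[44,27,0,0,0,0],[44,27,0,0,0,0]]]'

```text
time: 14.0
ee_pos: [0.6001, -0.0925, 0.2197]
tcp_rot: [-179.7, -0.1, 89.9]
wrist_force: [0.2, -0.7, -1.9]
opening: 0.0498
```

Emit:
servo_tool --motion '[[[44,27,0,0,0,0],[0,0,0,0,0,0],[0,0,0,0,0,0]]]'

```text
time: 14.3
ee_pos: [0.6259, -0.0505, 0.2192]
tcp_rot: [-179.7, -0.1, 90.1]
wrist_force: [-0.4, -0.7, -1.4]
opening: 0.0497
```

Run:
```python
from h import *
todo(.6304,-.0423,.15)
s=bot.camera('side'); a=cv2.resize(s['color'][100:220,240:360,::-1],(600,600),interpolation=cv2.INTER_CUBIC)
cv2.imwrite('pics/g8.png',a)
```

```text
t 14.3 pos [ 0.6259 -0.0505  0.2192] F [-0.4 -0.7 -1.4] open 0.0497
shift in target axes mm [ 8.2  4.5 69.2] rotvec tool [-0.006  -0.0009  0.0016]
```

View pics/g8.png

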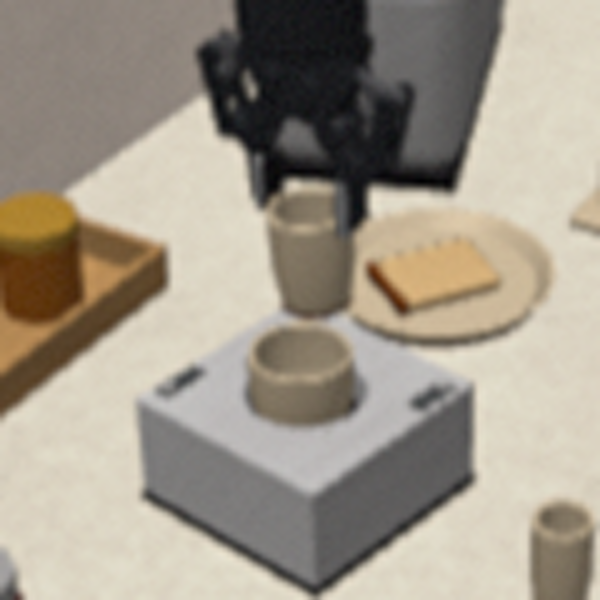

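Run:
```python
from fit import *
S=bot.camera('side')
m=pan(240,100,5,268,352,185,315)
w=np.array([1,1,1,1])
for x in (.6245,.6259,.6275):
  s=least_squares(lambda q:(ext(S,x,q[0],[(r,z+q[1]) for r,z in R['M']])-m)*w,[-.05,.16]); print(x,s.x,s.fun)
for off in (.069,.071,.073):
  s=least_squares(lambda q:(ext(S,.6259,q[0],[(r,z+.2192-off) for r,z in R['M']])-m)*w,[-.05]); print(off,s.x,s.fun)
# large ref
m=pan(240,100,5,247,354,322,383)
s=least_squares(lambda q:ext(S,*q,[(.033,.11)])-m,[.63,-.04]); print(s.x,s.fun)
```

```text
0.6245 [-0.04717187  0.15003418] [-0.49397366  0.57536068 -0.396533    0.42524382]
0.6259 [-0.04914143  0.14850189] [-0.47841279  0.55577054 -0.37108717  0.39831662]
0.6275 [-0.05139241  0.14675067] [-0.46069414  0.53348472 -0.34212377  0.36767395]
0.069 [-0.04795926] [-0.7331207   0.32745389 -0.68649933  0.11711677]
0.071 [-0.04935184] [-0.43315071  0.59634597 -0.31513123  0.44819641]
0.073 [-0.05074766] [-0.13345547  0.86503303  0.05466332  0.77778478]
[ 0.63218622 -0.04235486] [ 0.0023941  -0.00240241 -0.02520606  0.02365085]
```

Emit:
servo_tool --motion '[[[6,4,15,-0.006,-0.001,0.002],[0,0,15,0,0,0],[0,0,0,0,0,0]]]'

```text
time: 14.7
ee_pos: [0.6288, -0.047, 0.1895]
tcp_rot: [180.0, 0.0, 89.7]
wrist_force: [-0.8, -0.9, -1.6]
opening: 0.0502
```

Run:
```python
from h import *
todo(.6304,-.0423,.15)
s=bot.camera('side'); a=cv2.resize(s['color'][110:190,260:340,::-1],(600,600),interpolation=cv2.INTER_CUBIC)
cv2.imwrite('pics/g9.png',a)
```

```text
t 14.7 pos [ 0.6288 -0.047   0.1895] F [-0.8 -0.9 -1.6] open 0.0502
shift in target axes mm [ 4.7  1.6 39.5] rotvec tool [ 0.0004  0.0001 -0.0046]
```

View pics/g9.png

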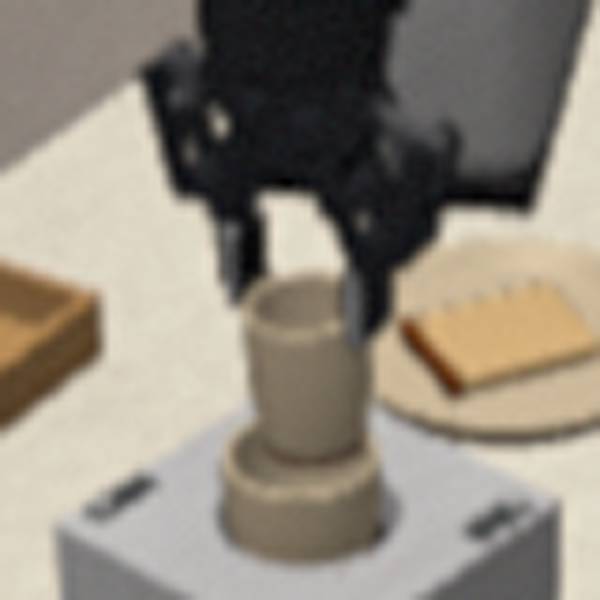

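Emit:
servo_tool --motion '[[[4,2,10,0,0,-0.004],[0,0,10,0,0,0],[0,0,10,0,0,0],[0,0,10,0,0,0],[0,0,0,0,0,0]]]'

```text
time: 15.25
ee_pos: [0.6317, -0.0418, 0.1497]
tcp_rot: [179.9, 0.0, 90.1]
wrist_force: [1.5, -0.2, -1.6]
opening: 0.0497
```

Run:
```python
from h import *
todo(.6307,-.0436,.136)
```

```text
t 15.25 pos [ 0.6317 -0.0418  0.1497] F [ 1.5 -0.2 -1.6] open 0.0497
shift in target axes mm [-1.8 -1.  13.7] rotvec tool [0.0014 0.0002 0.0011]
```

Emit:
servo_tool --motion '[[[-2,-1,5,0,0,0],[0,0,5,0,0,0],[0,0,2,0,0,0],[0,0,0,0,0,0]]]'

```text
time: 15.65
ee_pos: [0.6313, -0.0437, 0.1395]
tcp_rot: [179.8, 0.0, 90.1]
wrist_force: [0.0, 0.0, -0.8]
opening: 0.0497
```

Emit:
servo_tool --motion '[[[0,0,2,0,0,0],[0,0,1.5,0,0,0],[0,0,0,0,0,0]]]'

```text
time: 15.95
ee_pos: [0.6316, -0.0437, 0.1366]
tcp_rot: [179.7, 0.0, 90.1]
wrist_force: [-0.7, -0.3, 1.9]
opening: 0.0496
```

Emit:
servo_tool --motion '[[[0,0,0,0,0,0],[0,0,0,0,0,0],[0,0,0,0,0,0],[0,0,0,0,0,0]]]' --gripper 72

```text
time: 16.35
ee_pos: [0.6314, -0.0437, 0.1362]
tcp_rot: [179.8, 0.0, 90.1]
wrist_force: [-0.5, 0.5, -0.2]
opening: 0.0723
```

Emit:
servo_tool --motion '[[[0,0,-15,0,0,0],[0,0,-40,0,0,0],[0,0,-40,0,0,0],[0,0,-20,0,0,0],[0,0,0,0,0,0]]]'

```text
time: 16.85
ee_pos: [0.6319, -0.0438, 0.2564]
tcp_rot: [179.4, 0.0, 90.1]
wrist_force: [0.6, -0.1, 0.6]
opening: 0.0719
```

Run:
```python
from h import *
todo(.4307,-.0174,.20)
s=bot.camera('side'); a=cv2.resize(s['color'][130:210,260:340,::-1],(600,600),interpolation=cv2.INTER_CUBIC)
cv2.imwrite('pics/g10.png',a)
```

```text
t 16.85 pos [ 0.6319 -0.0438  0.2564] F [ 0.6 -0.1  0.6] open 0.0719
shift in target axes mm [  26.4 -201.2   56.4] rotvec tool [0.0107 0.0007 0.0012]
```

View pics/g10.png

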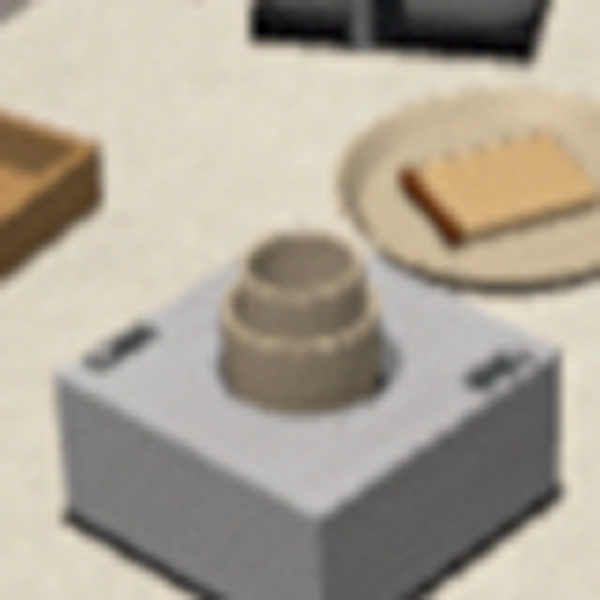

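Emit:
servo_tool --motion '[[[0,0,0,0.01,0,0.001],[5,-45,0,0,0,0],[6,-45,0,0,0,0],[6,-45,0,0,0,0],[6,-45,20,0,0,0]]]' --gripper 75

```text
time: 17.4
ee_pos: [0.4494, -0.0206, 0.2325]
tcp_rot: [-179.7, 0.0, 90.0]
wrist_force: [0.3, -0.0, 1.2]
opening: 0.0747
```

Emit:
servo_tool --motion '[[[3,-22,40,0,0,0],[0,0,40,0,0,0],[0,0,0,0,0,0]]]'

```text
time: 17.7
ee_pos: [0.4248, -0.0176, 0.1471]
tcp_rot: [-179.1, -0.0, 90.0]
wrist_force: [0.2, 0.8, 0.4]
opening: 0.0749
```

Run:
```python
from fit import *
todo(.4307,-.0174,.083)
S=bot.camera('side')
s=least_squares(lambda q:ext(S,*q,[(.026,.13)])-pan(260,130,7.5,243,366,228,302),[.63,-.04]); print(s.x,s.fun)
s=least_squares(lambda q:ext(S,*q,[(.033,.11)])[:2]-pan(260,130,7.5,221,383,228,302)[:2],[.63,-.042]); print(s.x,s.fun)
T=bot.camera('top');cv2.imwrite('pics/t11.png',np.hstack([cv2.resize(T['color'][134:198,315:379,::-1],(400,400),interpolation=cv2.INTER_CUBIC),cv2.resize(S['color'][150:240,300:390,::-1],(400,400),interpolation=cv2.INTER_CUBIC)]))
```

```text
t 17.7 pos [ 0.4248 -0.0176  0.1471] F [0.2 0.8 0.4] open 0.0749
shift in target axes mm [ 0.2  5.9 64.1] rotvec tool [-0.0149 -0.0001  0.0004]
[ 0.62955571 -0.04245186] [-0.30291802  0.30328454  0.13260642 -0.13993921]
[ 0.62164065 -0.02776251] [0. 0.]
```

View pics/t11.png

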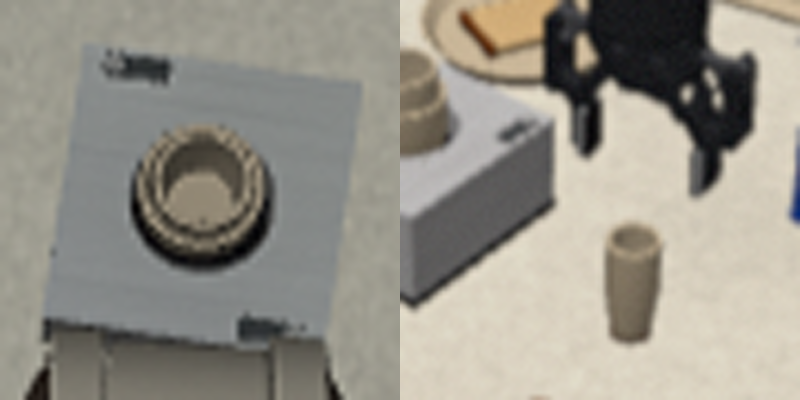

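Emit:
servo_tool --motion '[[[0,6,15,-0.015,0,0],[0,0,20,0,0,0],[0,0,0,0,0,0]]]'

```text
time: 18.1
ee_pos: [0.4348, -0.0178, 0.1174]
tcp_rot: [179.6, 0.0, 90.0]
wrist_force: [-0.1, -0.3, -0.4]
opening: 0.0747
```

Run:
```python
from fit import *
todo(.4307,-.0174,.079)
T=bot.camera('top'); print(atz(T,347.6,162.5,.13),atz(T,346.9,164.0,.11))
```

```text
t 18.1 pos [ 0.4348 -0.0178  0.1174] F [-0.1 -0.3 -0.4] open 0.0747
shift in target axes mm [ 0.4 -4.1 38.4] rotvec tool [0.0076 0.0002 0.0001]
[ 0.63082546 -0.04459411  0.13      ] [ 0.62994506 -0.0430758   0.11      ]
```

Emit:
servo_tool --motion '[[[0,-4,10,0.006,0,0],[0,0,15,0,0,0],[0,0,13,0,0,0],[0,0,0,0,0,0],[0,0,0,0,0,0]]]'

```text
time: 18.65
ee_pos: [0.4304, -0.0178, 0.079]
tcp_rot: [179.9, 0.0, 90.0]
wrist_force: [-0.1, 0.0, -0.0]
opening: 0.0749
```

Run:
```python
from fit import *
todo(.4307,-.0174,.079)
S=bot.camera('side');cv2.imwrite('pics/s12.png',cv2.resize(S['color'][150:240,300:390,::-1],(600,600),interpolation=cv2.INTER_CUBIC))
```

```text
t 18.65 pos [ 0.4304 -0.0178  0.079 ] F [-0.1  0.  -0. ] open 0.0749
shift in target axes mm [0.4 0.3 0. ] rotvec tool [0.0021 0.0002 0.0002]
```

View pics/s12.png

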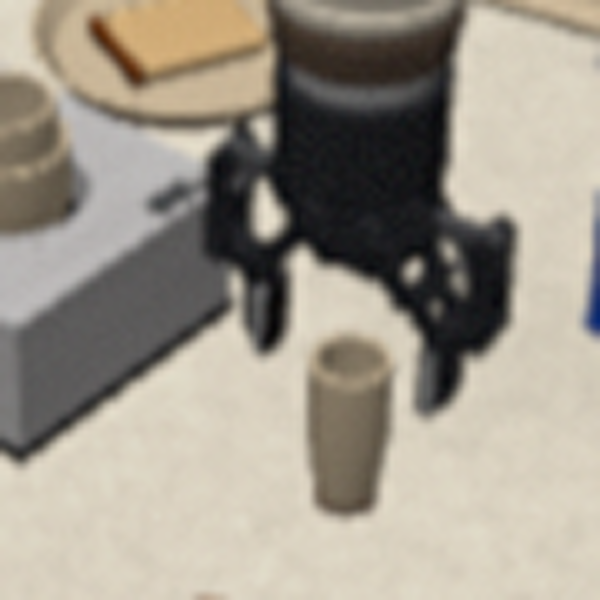

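Emit:
servo_tool --motion '[[[0,0,-2,0,0,0],[0,0,0,0,0,0],[0,0,0,0,0,0],[0,0,0,0,0,0],[0,0,0,0,0,0]]]' --gripper 25 --newtons 40

```text
time: 19.2
ee_pos: [0.431, -0.0178, 0.0823]
tcp_rot: [179.8, 0.0, 90.0]
wrist_force: [-1.7, 0.9, 5.3]
opening: 0.0372
```

Emit:
servo_tool --motion '[[[0,0,0,0,0,0],[0,0,0,0,0,0]]]' --newtons 60

```text
time: 19.4
ee_pos: [0.431, -0.0178, 0.0824]
tcp_rot: [179.7, 0.0, 90.0]
wrist_force: [-1.3, -0.0, 6.9]
opening: 0.0366
```

Emit:
servo_tool --motion '[[[0,0,-5,0,0,0],[0,0,-30,0,0,0],[0,0,-45,0,0,0],[0,0,-45,0,0,0],[0,0,-35,0,0,0]]]'

```text
time: 19.9
ee_pos: [0.4302, -0.0177, 0.2442]
tcp_rot: [179.7, 0.0, 90.0]
wrist_force: [1.0, -0.1, -0.8]
opening: 0.0364
```

Run:
```python
from fit import *
todo(.6304,-.0437,.24)
S=bot.camera('side');cv2.imwrite('pics/s13.png',cv2.resize(S['color'][110:230,290:410,::-1],(600,600),interpolation=cv2.INTER_CUBIC))
```

```text
t 19.9 pos [ 0.4302 -0.0177  0.2442] F [ 1.  -0.1 -0.8] open 0.0364
shift in target axes mm [-26.  200.2   4.2] rotvec tool [0.0049 0.0003 0.0003]
```

View pics/s13.png

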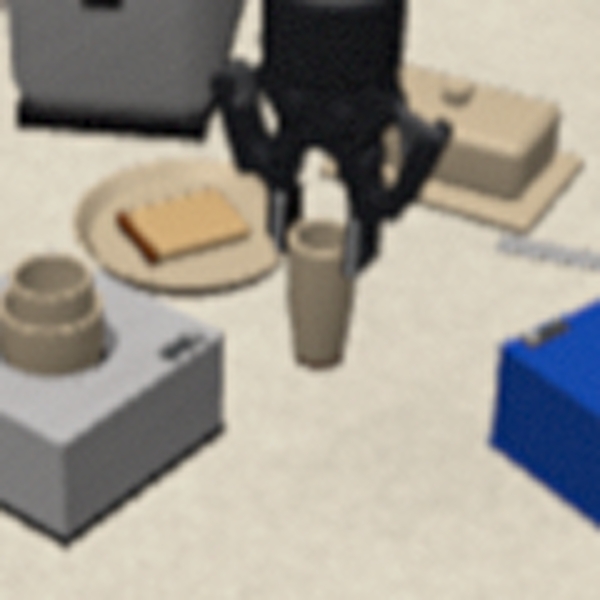

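Emit:
servo_tool --motion '[[[0,0,0,0.005,0,0],[-5,40,0,0,0,0],[-5,40,0,0,0,0],[-5,40,0,0,0,0],[-5,40,0,0,0,0]]]'

```text
time: 20.45
ee_pos: [0.5913, -0.0379, 0.2393]
tcp_rot: [-179.8, 0.0, 90.0]
wrist_force: [0.1, 0.3, -0.5]
opening: 0.0363
```

Emit:
servo_tool --motion '[[[-6,40,0,0,0,0],[0,0,0,0,0,0],[0,0,0,0,0,0]]]'

```text
time: 20.75
ee_pos: [0.6301, -0.0438, 0.238]
tcp_rot: [-179.6, -0.0, 90.0]
wrist_force: [-0.4, 0.5, -0.6]
opening: 0.0363
```

Run:
```python
from fit import *
todo(.6304,-.0437,.24)
```

```text
t 20.75 pos [ 0.6301 -0.0438  0.238 ] F [-0.4  0.5 -0.6] open 0.0363
shift in target axes mm [ 0.1  0.3 -2. ] rotvec tool [-0.0069 -0.0001  0.    ]
```

Emit:
servo_tool --motion '[[[0,0,8,-0.007,0,0],[0,0,6,0,0,0],[0,0,0,0,0,0]]]'

```text
time: 21.05
ee_pos: [0.629, -0.0436, 0.2266]
tcp_rot: [179.7, 0.0, 90.0]
wrist_force: [-0.4, 0.1, -0.8]
opening: 0.0364
```

Run:
```python
from fit import *
todo(.6304,-.0437,.152)
S=bot.camera('side');cv2.imwrite('pics/s14.png',cv2.resize(S['color'][105:185,260:340,::-1],(600,600),interpolation=cv2.INTER_CUBIC))
```

```text
t 21.05 pos [ 0.629  -0.0436  0.2266] F [-0.4  0.1 -0.8] open 0.0364
shift in target axes mm [-0.1  1.4 74.6] rotvec tool [0.0046 0.0002 0.0003]
```

View pics/s14.png

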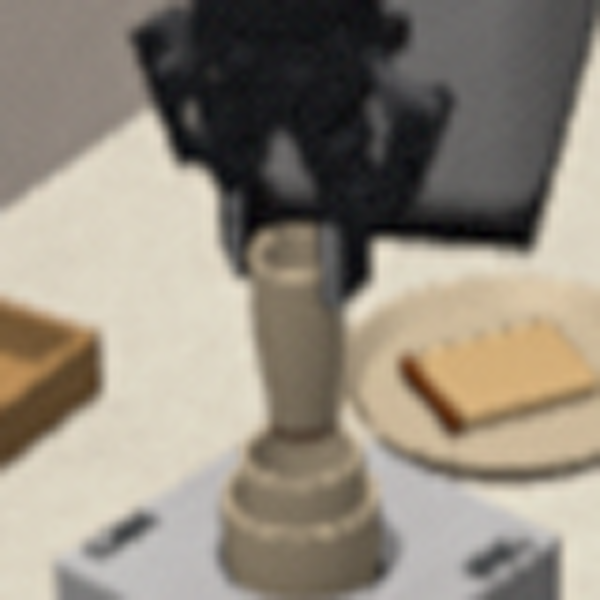

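Emit:
servo_tool --motion '[[[0,1.5,12,0.004,0,0],[0,0,12,0,0,0],[0,0,12,0,0,0],[0,0,12,0,0,0],[0,0,0,0,0,0]]]'

```text
time: 21.6
ee_pos: [0.6309, -0.0436, 0.1762]
tcp_rot: [-179.9, -0.0, 90.0]
wrist_force: [-0.1, -0.5, -1.1]
opening: 0.0365
```

Run:
```python
from fit import *
todo(.6304,-.0437,.152)
```

```text
t 21.6 pos [ 0.6309 -0.0436  0.1762] F [-0.1 -0.5 -1.1] open 0.0365
shift in target axes mm [-0.1 -0.5 24.2] rotvec tool [-0.0026 -0.0001  0.0002]
```

Emit:
servo_tool --motion '[[[0,0,8,0,0,0],[0,0,7,0,0,0],[0,0,4,0,0,0],[0,0,0,0,0,0]]]'

```text
time: 22.0
ee_pos: [0.6316, -0.0437, 0.1593]
tcp_rot: [180.0, 0.0, 90.0]
wrist_force: [-0.1, 0.0, -0.5]
opening: 0.0359
```

Emit:
servo_tool --motion '[[[0,0,2,0,0,0],[0,0,2,0,0,0],[0,0,0,0,0,0]]]'

```text
time: 22.3
ee_pos: [0.6318, -0.0437, 0.1558]
tcp_rot: [179.9, 0.0, 90.0]
wrist_force: [-0.1, 0.9, -0.6]
opening: 0.0365
```

Emit:
servo_tool --motion '[[[0,0,2,0,0,0],[0,0,1.5,0,0,0],[0,0,0,0,0,0]]]'

```text
time: 22.6
ee_pos: [0.6319, -0.0437, 0.1524]
tcp_rot: [179.9, 0.0, 90.0]
wrist_force: [-0.4, 1.1, 1.7]
opening: 0.0361
```

Emit:
servo_tool --motion '[[[0,0,0,0,0,0],[0,0,0,0,0,0],[0,0,0,0,0,0]]]'

```text
time: 22.9
ee_pos: [0.6318, -0.0437, 0.1526]
tcp_rot: [179.9, 0.0, 90.0]
wrist_force: [1.0, -0.0, 0.4]
opening: 0.0362
```

Run:
```python
from fit import *
todo(.6304,-.0437,.122)
S=bot.camera('side');cv2.imwrite('pics/s15.png',cv2.resize(S['color'][115:215,255:355,::-1],(600,600),interpolation=cv2.INTER_CUBIC))
```

```text
t 22.9 pos [ 0.6318 -0.0437  0.1526] F [ 1.  -0.   0.4] open 0.0362
shift in target axes mm [ 0.  -1.4 30.6] rotvec tool [0.0013 0.0002 0.0002]
```

View pics/s15.png

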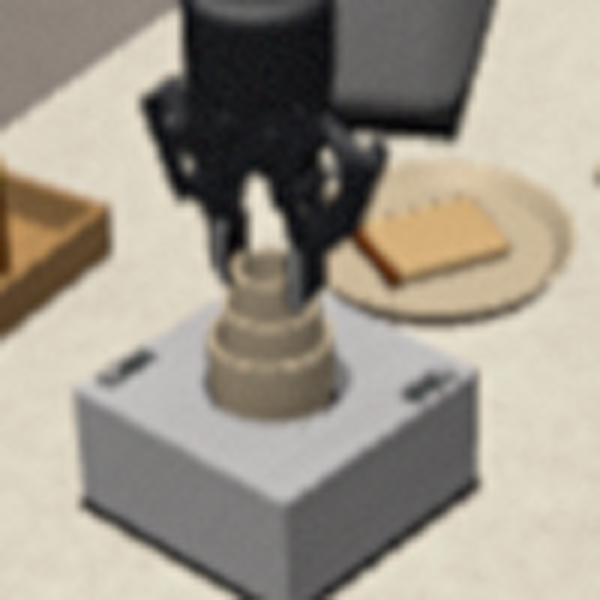

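Emit:
servo_tool --motion '[[[0,0,5,0,0,0],[0,0,5,0,0,0],[0,0,5,0,0,0],[0,0,0,0,0,0],[0,0,0,0,0,0]]]'

```text
time: 23.45
ee_pos: [0.6319, -0.0437, 0.1377]
tcp_rot: [179.9, 0.0, 90.0]
wrist_force: [0.3, -0.4, 5.0]
opening: 0.0365
```

Emit:
servo_tool --motion '[[[0,0,5,0,0,0],[0,0,5,0,0,0],[0,0,4,0,0,0],[0,0,0,0,0,0],[0,0,0,0,0,0]]]'

```text
time: 23.95
ee_pos: [0.632, -0.0437, 0.1243]
tcp_rot: [179.9, 0.0, 90.0]
wrist_force: [-0.6, -0.1, 8.0]
opening: 0.0367
```

Run:
```python
from fit import *
todo(.6304,-.0437,.1225)
S=bot.camera('side');cv2.imwrite('pics/s16.png',cv2.resize(S['color'][125:205,265:345,::-1],(600,600),interpolation=cv2.INTER_CUBIC))
```

```text
t 23.95 pos [ 0.632  -0.0437  0.1243] F [-0.6 -0.1  8. ] open 0.0367
shift in target axes mm [ 0.  -1.6  1.8] rotvec tool [0.0021 0.0003 0.0002]
```

View pics/s16.png

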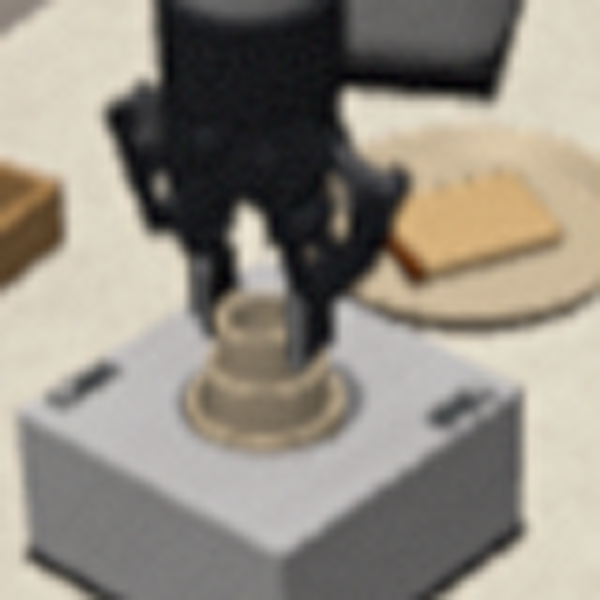

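Emit:
servo_tool --motion '[[[0,0,1.5,0,0,0],[0,0,0,0,0,0],[0,0,0,0,0,0],[0,0,0,0,0,0]]]'

```text
time: 24.4
ee_pos: [0.632, -0.0437, 0.123]
tcp_rot: [179.9, 0.0, 90.0]
wrist_force: [-1.0, -0.6, 7.6]
opening: 0.0366
```

Run:
```python
from fit import *
todo(.6304,-.0437,.1225)
F=[bot.get_obs()['wrist_force'][2]]
for i in range(3): bot.camera('side'); F.append(bot.get_obs()['wrist_force'][2])
print(np.round(F,1))
S=bot.camera('side');cv2.imwrite('pics/s17.png',cv2.resize(S['color'][160:200,280:320,::-1],(600,600),interpolation=cv2.INTER_CUBIC))
for z in (.072,.076,.08,.084,.088): e=ext(S,.6308,-.043,[(.033,z)]); print(z,np.round([(e[0]+.5-280)*15,(e[1]+.5-280)*15,(e[2]+.5-160)*15,(e[3]+.5-160)*15]))
e=ext(S,.6309,-.0438,[(.0385,.08)]);print('mouth',np.round([(e[0]+.5-280)*15,(e[1]+.5-280)*15,(e[2]+.5-160)*15,(e[3]+.5-160)*15]))
```

```text
t 24.4 pos [ 0.632  -0.0437  0.123 ] F [-1.  -0.6  7.6] open 0.0366
shift in target axes mm [ 0.  -1.6  0.5] rotvec tool [0.0022 0.0003 0.0002]
[7.6 8.1 8.9 7.8]
0.072 [157. 473. 214. 400.]
0.076 [156. 473. 199. 385.]
0.08 [155. 472. 184. 369.]
0.084 [154. 472. 168. 353.]
0.088 [154. 472. 152. 338.]
mouth [131. 500. 167. 383.]
```

View pics/s17.png

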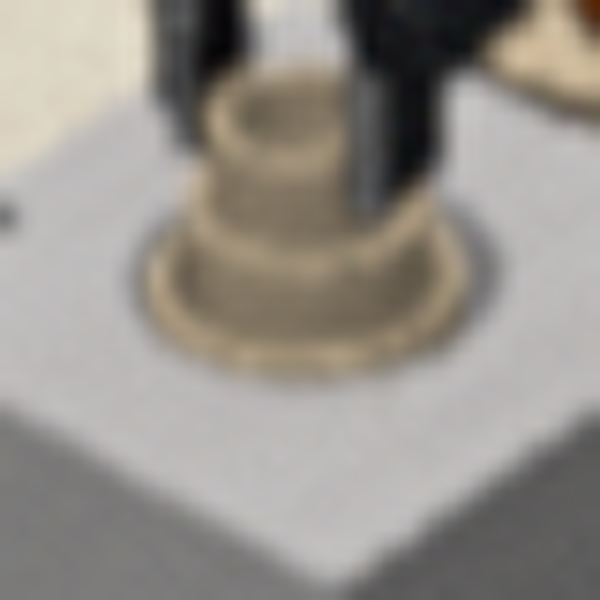

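Emit:
servo_tool --motion '[[[0,0,1,0,0,0],[0,0,0,0,0,0],[0,0,0,0,0,0],[0,0,0,0,0,0],[0,0,0,0,0,0]]]'

```text
time: 25.1
ee_pos: [0.632, -0.0438, 0.1221]
tcp_rot: [179.9, 0.0, 90.0]
wrist_force: [-0.6, 0.1, 7.7]
opening: 0.0361
```

Run:
```python
from fit import *
F=[]
for i in range(10): S=bot.camera('side'); F.append(bot.get_obs()['wrist_force'])
print(np.round(np.mean(F,0),2),np.round(np.std(F,0),2))
todo(.6304,-.0437,.1225)
T=bot.camera('top')
cv2.imwrite('pics/s18.png',np.hstack([cv2.resize(S['color'][160:200,280:320,::-1],(400,400),interpolation=cv2.INTER_CUBIC),cv2.resize(T['color'][120:300,150:330,::-1],(400,400))]))
```

```text
[-0.85 -0.05  8.28] [0.44 0.6  0.5 ]
t 25.6 pos [ 0.632  -0.0438  0.1221] F [-0.9 -0.9  8.6] open 0.0363
shift in target axes mm [ 0.1 -1.6 -0.4] rotvec tool [0.0023 0.0004 0.0002]
```

View pics/s18.png

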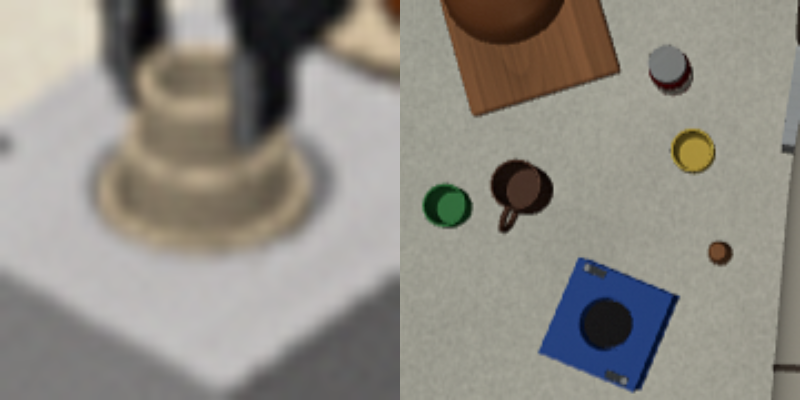

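Emit:
servo_tool --motion '[[[0,0,1,0,0,0],[0,0,0,0,0,0],[0,0,0,0,0,0],[0,0,0,0,0,0],[0,0,0,0,0,0]]]'

```text
time: 26.15
ee_pos: [0.632, -0.0438, 0.1211]
tcp_rot: [179.9, 0.0, 90.0]
wrist_force: [-0.9, 0.4, 8.6]
opening: 0.0368
```

Run:
```python
from fit import *
F=[]
for i in range(8): S=bot.camera('side'); F.append(bot.get_obs()['wrist_force'])
print(np.round(np.mean(F,0),2)); todo(.6304,-.0437,.1215)
print(bot.job_done())
```

```text
[-1.05  0.19  8.41]
t 26.55 pos [ 0.632  -0.0438  0.1211] F [-1.4  0.1  8. ] open 0.0362
shift in target axes mm [ 0.1 -1.6 -0.4] rotvec tool [0.0022 0.0003 0.0002]
the job is handed in; nothing more can be done
None
```

I stood the large cream cup in the aluminium carrier's well and nested the medium and small cups inside it. I then pressed the nest down by the gripped small cup and handed the job in at 26.6 s, still holding it there with a 60 N grip setting.

**Nesting:** each cup met resistance at the height expected for the floor below it. After each placing, the side picture showed the cups upright and stepped as they should be.

**Final press depth:** the checks disagree slightly, but all fall inside the allowed band, where 0.030 m is level with the metal top.

| Check | Plate pressed down |
|---|---|
| Tool travel since contact (TCP z from 0.1526 to 0.1211 m) | about 0.0315 m |
| Last side picture, taken 1 mm before the final position (rim at about z = 0.079–0.080 m) | about 0.030–0.031 m |
| Mean wrist force of 8.4 N | about 0.027 m |

I added the last 1 mm on purpose to put all three estimates well inside the band. The force reading is the least certain, because the cup masses are only approximate and the reading is noisy.

**Other things on the table:** the last pictures showed no sign that the mug, jar, salt, plate or slice had moved. I did not look again at the knife or butter dish at the end.

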